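Re-arm the cooker safety unit with its key

TASK

Put the cooker back in service at its safety unit: first flip the isolator lever over to on (leaning away from you), then take the square-headed key from the key stand, push it fully home in the lock, wiggling it past the sticky pins where it stops part-way rather than forcing it, and turn it a quarter turn clockwise against its spring. Finish while still gripping the key and holding it fully turned: do not let go. Leave the two other keys standing in the stand, and do not disturb the mug or the salt jar.

Things in the scene. Friction and masses are not known exactly. Their poses are not given: they have to be found in the camera images.
- unit: Cooker safety unit, a fixed white box 170 (x) x 270 (y) x 70 mm high with a flat metal top plate, standing level on the worktop at varying place and yaw. Origin: centre of its underside. Its -x side faces roughly towards the robot. The isolator lever is on its left (+y 70 mm), the lock on its right (-y 70 mm).
- isolator (a joint): Isolator lever angle: 0 = off, leaning 0.5 rad to the unit's -x; 1.0 = on, leaning 0.5 rad to the unit's +x. Past upright it drops by its own weight (200 g) into the nearer end stop; about 1 to 2 N at the ball flips it.
- isolator_tip (a point): Centre of the black ball (24 mm diameter) on the end of the isolator lever (steel rod 12 mm thick, 55 mm from pivot to ball centre). Moves with the lever. Off: 26 mm to the unit's -x of the pivot and 128 mm above the worktop; upright: 135 mm above it.
- isolator_pivot (a point): Pivot of the lever, fixed on the unit, 80 mm above the worktop, between two black cheeks (46 mm long in x, tops 84 mm above the worktop, 38 mm across in y). The lever swings about the unit's y axis.
- lock_mouth (a point): Centre of the keyway's mouth in the face of the lock, 76 mm above the worktop (6 mm above the unit's top; its fixed steel collar is 48 mm in diameter). Axes fixed to the unit: z up out of the lock. At rest the slot (13.2 x 6.0 mm, 32 mm deep, square edges) runs along this x axis.
- lock_pins (a point): The sticky pins inside the lock, on its axis 12 mm below the mouth, unseen. A key pushed straight down stops hard on them, 14 to 18 mm in. It slips past when it is rocked clockwise (seen from above) by about 0.4 to 0.7 rad, the plug turning with it, and pushed lightly again; it need not be rocked back before the turn.
- lock_plug (a joint): Turn of the lock's plug: 0 at rest, grows clockwise seen from above, end stop at 1.62 rad, quarter turn 1.57. A spring of 0.006 N m at rest to 0.09 N m turned drives it back to 0 if the key is released. The key has about 0.15 rad of play in the slot, and drags in it while it is twisted against the spring (some 5 to 12 N to push).
- key_stand: Fixed wooden key stand, 60 (x) x 175 (y) x 34 mm high, three upright slots in a row 55 mm apart along its y. Origin: centre of its underside.
- safety_key: The square-headed key, 50 g, upright, blade down, in one of the stand's three slots (which one varies). Origin: tip of the blade, in the stand 8 mm above the worktop; z up along the key, x along the blade's width (in the stand along its row), y across its thickness. Blade 12 (x) x 5 (y) mm, round-ended, 26 mm long; either way round fits the lock.
- key_head (a point): Centre of the safety key's grey metal rectangular head, 34 (x) x 10 (y) x 38 mm (z), 51 mm above the blade tip; same axes as the key. Below the head a steel shoulder 18 x 9 mm, 26 to 32 mm above the tip, rests on the stand, and on the lock's face when fully home (tip 26 mm below the mouth).
- round_key: Another key in the stand, head a round disc 32 mm in diameter. Leave it alone. Origin: blade tip.
- tee_key: Another key in the stand, T-shaped head, 56 mm tall. Leave it alone. Origin: blade tip.
- mug: White mug, 76 mm wide, 85 mm tall, a bystander at the back of the worktop. Origin: centre of its underside.
- salt_jar: Glass jar with a steel cap, 48 mm wide, 75 mm tall, a bystander at the back. Origin: centre of its underside.

How it is judged:
On the way, in this order (a step that is already met when the one before it is completed fails the run):
1. the isolator lever is flipped to on (value of joint isolator above 0.9 rad), for 0.2 s.
2. the square-headed key is fully home in the lock, the isolator still on (z of safety_key in the frame of lock_mouth below -0.0225 m and horizontal distance between safety_key and lock_mouth below 0.004 m and angle between safety_key's own z axis and vertical below 0.15 rad and value of joint isolator above 0.9 rad), for 0.2 s.
3. the seated key, gripped, is turned a quarter turn clockwise and held (all of step 2 and value of joint lock_plug above 1.4 rad and contact force between the fingers and safety_key above 1 N), for 0.5 s.
At the end, for the whole second after the job is handed in: The lever is on (above 0.9 rad), the square-headed key is home in the lock (tip at least 22.5 mm below the mouth, within 4 mm of its axis, upright within 0.15 rad), the plug is turned more than 1.4 rad and the fingers still grip the key, through the last second (all of step 3); the arm keeps its last pose, push and grip.
It fails at once if the key is forced into the lock with over 120 N of contact force (contact force between safety_key and unit above 120 N).
It fails at once if another key is moved more than 20 mm (distance of any of round_key, tee_key from where it was at the start of the episode above 0.02 m).
It fails at once if the mug or the salt jar is pushed more than 30 mm (distance of any of mug, salt_jar from where it was at the start of the episode above 0.03 m).
It also fails if it takes over 64 s, if anything falls off the work surface, if the arm or the gripper's body presses on something with over 40 N, if the wrist force passes 120 N, or if a joint passes its speed limit or range.

ROBOT

A 7-joint arm with a two-finger parallel gripper is mounted at the origin on the work surface. World frame = base frame: x ahead of the robot, y to its left, z up, the work surface at z = 0. Lengths are in m, angles in rad, forces in N, time in s.
With the tool pointing down it reaches from about 0.4 to 0.875 m from the base axis. Payload 19.3 kg.
Tool frame: the origin (TCP) lies midway between the tips of the shut fingers; the grasp point (between the pads) lies 19 mm behind it; z points along the fingers, y is the line along which they close (so a half turn about z gives the same grasp; the last joint's range is limited). The gripper opens to 85 mm and grips with 20 to 120 N. Pads are 22 mm wide; open, the fingers measure 114 mm over their backs; the gripper's body (76 mm by 85 mm) begins 54 mm behind the grasp point. The pads swing forward as they close: fully open they stand 13 mm farther back than shut.
Start: joints at [-1.378, 0.521, -0.036, 1.599, 0.021, 1.021, -0.113], TCP at [0.162, 0.604, 0.231] pointing down, gripper open.
Joint ranges: [-2.91, 2.91], [-0.3, 2.13], [-1.5, 1.42], [0.17, 2.43], [-1.26, 4.41], [0.16, 1.93], [-2.52, 2.52]. Speed limits (rad/s): [1.89, 1.89, 2.39, 2.39, 3.01, 3.01, 3.01].

INTERFACE

Orientations are given as [roll, pitch, yaw] about the fixed x, y, z axes, in that order (R = Rz(yaw) Ry(pitch) Rx(roll)).
In Python, from workcell import * gives the robot as it stands. The module is installed in compiled form; this text tells all that it offers.
- The arm moves only by the tool play_rows, never from a script. Its argument "deltas" is a list of rows, each a list of 7 numbers: the shift along the tool's x, y, z in units of 500 mm (1.0 is 500 mm), then the turn, a rotation vector about the tool's x, y, z in units of 120 degrees (1.0 is 120 degrees), then the closure, from 0 (fully open) to 1 (shut). A call has 1 to 10 rows; each row is the pose to reach, as a shift and turn from the pose commanded when the call began, along the tool's axes at that moment; what a row does not reach only later rows make up. A row lasts 1/10 s, in which the tool goes at most 50 mm and 8.59 degrees, less where a joint would pass 70% of its speed; a pose out of reach is approached as far as the arm can. A call with a number of a shift or a turn outside -1 to 1 is refused whole. A call with a gripper value outside its range is refused whole. The fingers move at their own pace and stop on an object; "newtons" is the grip in N (left out, the last holds). Time passes only in rows, so rows that repeat a pose let the fingers close. It gives the time, the measured TCP pose, the force, the opening and the grip force at its end, in the units of the state.
- observe(): the state, without advancing time (a new reading comes with each control period).
- grab_frame(name): name is "side" or "top"; returns the picture (384x512x3 uint8, red, green, blue); there is no depth.
- get_calibration(name): a dict with "fovy" (degrees; the focal length in pixels is half the picture's height over the tangent of half this angle, whatever the lens; pixels are square), "cx", "cy" (the principal point, pixels), "xyz" and "rotation" of the camera in the world. Camera axes: x right, y down, z forward; pixel columns grow to the right and rows downward; lengths in m; the calibration is good to about 2 mm. A picture is of the moment at which its call begins. get_calibration takes no time and is no camera call.
- job_done(): hands the job in; it is judged then, once.
The state is a dict: "clock": time; "qpos": joint angles; "qd": joint speeds; "joint_efforts": joint torques, N m; "position": TCP position; "tool_rot": TCP orientation; "force": force on the tool from outside, world axes, zero at the start; "moment": the same for the moment, N m; "grip_width": finger opening in m; "finger_force": force on a finger pad.
Only numpy, scipy, OpenCV 4.12 (cv2) and the standard library are available. Lean on these libraries where they do the work, as an engineer would, in place of code of your own. Each camera call takes 0.05 s, during which the arm holds its last target. There are 200 camera calls.

## Working session

There is one attempt and no reset: what is moved stays moved. The work goes in short steps, Python scripts to look and compute and a tool call to move; the robot and the scene stay as the last step left them, time stands still between calls to the robot, and variables do not carry over. Pictures are saved under pics/ and viewed, at most 10 in all, crops included, and the job is handed in when it is done.

Besides the shell and the picture viewer there is one more tool, called after "Request:" in YAML: its name, and indented under it one key for each argument. play_rows: Moves the arm, as the interface text tells. Its arguments: {"type":"object","properties":{"deltas":{"type":"array"},"newtons":{"type":"number"}},"required":["deltas"]}

```bash
mkdir -p pics; python3 - <<'E'
from workcell import *
import cv2
for n in("side","top"):
    c=get_calibration(n);print(n,c)
    cv2.imwrite(f"pics/{n}0.png",cv2.resize(grab_frame(n)[:,:,::-1],(800,600),interpolation=cv2.INTER_CUBIC))
s=observe();print(s)
E
```

```text
side {'fovy': 44.30959820319237, 'cx': 246.07748454244054, 'cy': 190.02375639133933, 'xyz': array([ 0.0085398 , -0.71158109,  0.70232082]), 'rotation': array([-2.15377646, -0.01825393, -0.71157522])}
top {'fovy': 47.59045304120022, 'cx': 255.7667354441051, 'cy': 186.67679373149392, 'xyz': array([ 0.38779464, -0.05617721,  1.21238806]), 'rotation': array([-2.95660688,  0.02552517, -1.58032274])}
{'clock': 0.1, 'qpos': array([-1.37819073,  0.52199227, -0.03631761,  1.59993937,  0.02118464,
        1.02107025, -0.11280791]), 'qd': array([-0.00040781, -0.00129367, -0.00093439, -0.00282291, -0.00050359,
       -0.00109564,  0.00205097]), 'joint_efforts': array([ 2.78962441e-03, -9.28489280e+01,  1.98312499e+00, -3.70529580e+01,
        1.80404854e-02,  5.18459128e-03, -5.33487230e-05]), 'position': array([0.16232647, 0.60324975, 0.23076395]), 'tool_rot': array([-3.14056961e+00,  6.20394453e-05,  2.87875144e+00]), 'force': array([-0.15499141,  0.38297397,  0.88081737]), 'moment': array([ 0.04459854, -0.01844605, -0.04247572]), 'finger_force': 0.0, 'grip_width': 0.08526691741161212}
```

View pics/side0.png

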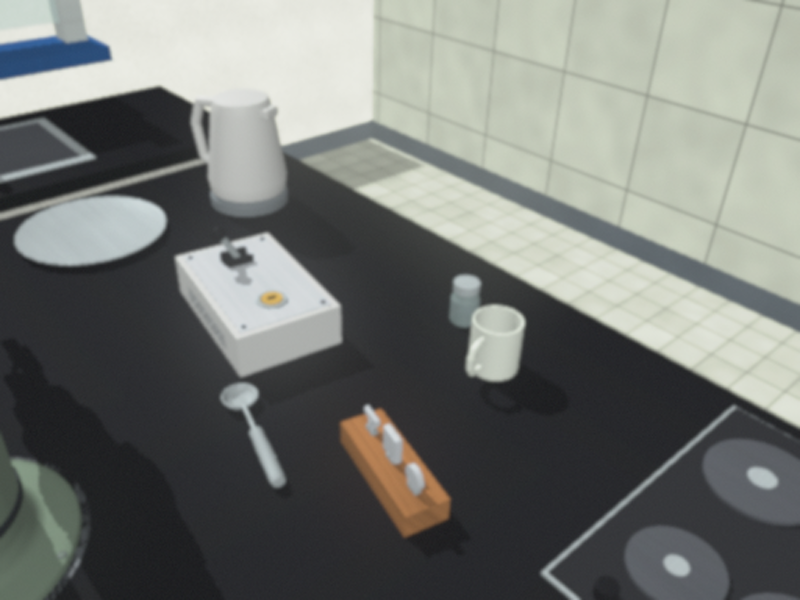

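View pics/top0.png

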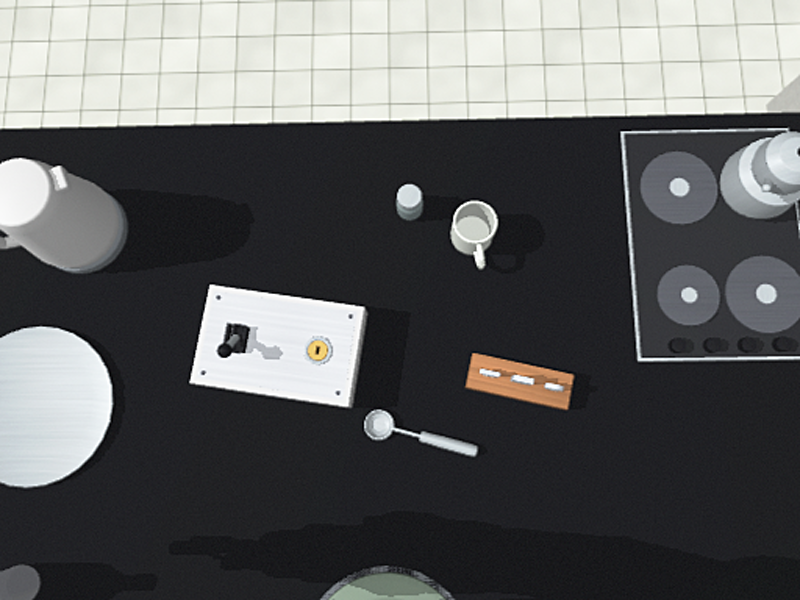

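Side picture: unit with lock ~(272,297) and lever ~(232,245), stand with three heads at (372,418), (392,445), (415,478). Top picture: lock (318,350), lever ball (224,351), stand keys (489,373), (522,379), (554,386). I'll zoom in to identify the key and get accurate points.

```bash
cat > h.py <<'E'
from workcell import *
import numpy as np, cv2
from scipy.spatial.transform import Rotation as Ro
from scipy.optimize import least_squares
def cam(n):
    c=get_calibration(n); f=192/np.tan(np.radians(c["fovy"])/2)
    return c,f,Ro.from_euler("xyz",c["rotation"]).as_matrix()
def ray(n,u,v,z):
    "pixel (512x384) to world at height z"
    c,f,R=cam(n); d=R@np.array([(u-c["cx"])/f,(v-c["cy"])/f,1])
    return c["xyz"]+d*(z-c["xyz"][2])/d[2]
def proj(n,p):
    c,f,R=cam(n); q=(np.atleast_2d(p)-c["xyz"])@R
    return np.c_[c["cx"]+f*q[:,0]/q[:,2],c["cy"]+f*q[:,1]/q[:,2]]
E
python3 - <<'E'
from h import *
k=512/800
def w(n,u,v,z): return ray(n,(u+.5)*k-.5,(v+.5)*k-.5,z)
def p(t,x): print(t,np.round(x,4))
C=[w("top",*q,.07) for q in((209,285),(366,307),(351,406),(191,383))]
for q in C:p("unit corner",q)
print([np.linalg.norm(C[i]-C[i-1]).round(4) for i in range(4)])
p("lock top",w("top",318,350,.076));p("lock side",w("side",272,297.5,.076))
p("ball top",w("top",224,351,.128))
for q in((489,373),(522,379),(554,386)):p("key top",w("top",*q,.078))
for q in((372,408),(391,430),(413,467)):p("key side",w("side",*q,.078))
t=grab_frame("top")[:,:,::-1];s=grab_frame("side")[:,:,::-1]
a=cv2.resize(t[215:275,290:375],(600,424),interpolation=cv2.INTER_CUBIC)[:300]
a=cv2.resize(t[222:265,295:370],(520,298),interpolation=cv2.INTER_CUBIC)
b=cv2.resize(s[255:345,210:295],(280,296),interpolation=cv2.INTER_CUBIC)
c=cv2.resize(t[178:265,118:240],(420,300),interpolation=cv2.INTER_CUBIC)
d=cv2.resize(s[145:240,108:222],(360,300),interpolation=cv2.INTER_CUBIC)
im=np.zeros((600,800,3),np.uint8);im[:298,:520]=a;im[:296,520:]=b;im[300:,:420]=c;im[300:,440:]=d
cv2.imwrite("pics/z.png",im)
E
```

```text
unit corner [0.6188 0.3002 0.07  ]
unit corner [0.5767 0.029  0.07  ]
unit corner [0.4105 0.054  0.07  ]
unit corner [0.4513 0.3235 0.07  ]
[np.float64(0.1691), np.float64(0.2744), np.float64(0.168), np.float64(0.2726)]
lock top [0.5037 0.1093 0.076 ]
lock side [0.5027 0.1092 0.076 ]
ball top [0.4986 0.2532 0.128 ]
key top [ 0.4619 -0.1754  0.078 ]
key top [ 0.4515 -0.2293  0.078 ]
key top [ 0.4394 -0.2812  0.078 ]
key side [ 0.4584 -0.1828  0.078 ]
key side [ 0.4509 -0.2276  0.078 ]
key side [ 0.4305 -0.289   0.078 ]
```

View pics/z.png

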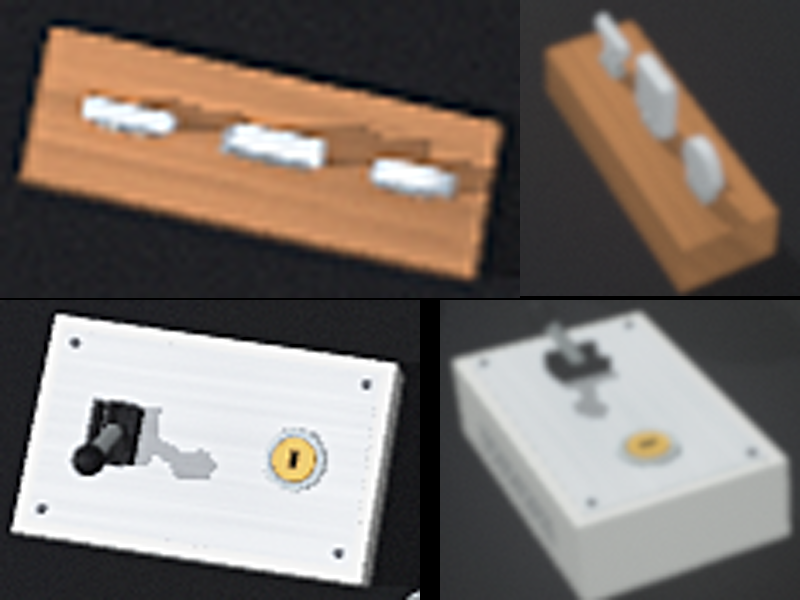

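The middle key is the square one (tee on the left at (489,373), round on the right). I'll fit its head box and the unit/lock to the blobs, and make a move helper.

```bash
cat >> h.py <<'E'
def delta(p,yaw=None):
    "row (tool units) from the measured pose to world p, tool straight down at yaw"
    s=observe(); R=Ro.from_euler("xyz",s["tool_rot"]); y=s["tool_rot"][2] if yaw is None else yaw
    d=R.inv().apply(np.asarray(p)-s["position"])/.5
    r=(R.inv()*Ro.from_euler("xyz",[np.pi,0,y])).as_rotvec()/np.radians(120)
    return np.r_[d,r].round(4).tolist()
E
python3 - <<'E'
from h import *
# stand corners from 6.93x crop
P=np.array([ray("top",295+u/6.933-.5,222+v/6.933-.5,.034)[:2] for u,v in((50,28),(500,122),(475,280),(20,183))])
print("stand",P.mean(0),[np.linalg.norm(P[i]-P[i-1]).round(4) for i in range(4)])
d=P[0]-P[1]+P[3]-P[2];yaw=np.arctan2(-d[0],d[1]);print("yaw",yaw)
def hull(x,y,th,n):
    X=np.array([[a,b,c] for a in(-.017,.017) for b in(-.005,.005) for c in(.040,.078)])
    q=X.copy();q[:,:2]=X[:,:2]@np.array([[np.cos(th),np.sin(th)],[-np.sin(th),np.cos(th)]]);q[:,:2]+=[x,y]
    return cv2.convexHull(proj(n,q).astype(np.float32))
def cen(h):
    m=cv2.moments(h);return np.array([m["m10"],m["m01"]])/m["m00"]
obs={}
for n in("top","side"):
    im=grab_frame(n).astype(float);sat=im[:,:,2]  # blue: wood is low
    c=proj(n,[.451,-.229,.06])[0].astype(int)
    sub=sat[c[1]-20:c[1]+20,c[0]-20:c[0]+20]
    m=(sub>130).astype(np.uint8);_,L,st,ce=cv2.connectedComponentsWithStats(m)
    i=1+np.argmin(np.linalg.norm(ce[1:]-20,axis=1));obs[n]=ce[i]+c-20
    print(n,obs[n],"area",st[i,4],"model",cv2.contourArea(hull(.451,-.229,yaw+np.pi/2,n)))
for ns in(("top",),("side",),("top","side")):
    r=least_squares(lambda v:np.concatenate([cen(hull(v[0]/1e3,v[1]/1e3,yaw+np.pi/2,n))-obs[n] for n in ns]),[451,-229],diff_step=1e-3)
    print(ns,r.x,r.fun.round(2))
E
```

```text
stand [ 0.45094729 -0.23091172] [np.float64(0.0612), np.float64(0.1765), np.float64(0.0613), np.float64(0.1769)]
yaw -0.21965158167042992
top [334.13235294 242.64705882] area 68 model 74.00919599714689
side [250.868 283.54 ] area 250 model 260.77413638983853
('top',) [ 451.77516373 -232.43474697] [-0.  0.]
('side',) [ 450.11317391 -231.17189734] [ 0. -0.]
('top', 'side') [ 450.70900082 -231.57294238] [-0.31  0.41  0.37 -0.03]
```

```bash
python3 - <<'E'
from h import *
print(delta([.445,.2594,.2],-.149+np.pi/2), delta([.445,.2594,.118],-.149+np.pi/2))
# keyway: dark pixels inside brass, both views
for n in("top","side"):
    im=cv2.cvtColor(grab_frame(n)[:,:,::-1],cv2.COLOR_BGR2HSV)
    m=((im[:,:,1]>90)&(im[:,:,0]>12)&(im[:,:,0]<35)).astype(np.uint8)
    c=proj(n,[.5035,.109,.076])[0].astype(int)
    w=np.zeros_like(m);w[c[1]-15:c[1]+15,c[0]-15:c[0]+15]=1;m*=w
    h=cv2.convexHull(np.argwhere(m)[:,::-1].astype(np.int32));M=cv2.moments(h)
    print(n,len(h),M["m00"],ray(n,M["m10"]/M["m00"],M["m01"]/M["m00"],.076))
E
```

```text
[-0.7246, -0.5175, 0.0624, -0.0002, 0.0002, 0.6956] [-0.7246, -0.5174, 0.2264, -0.0002, 0.0002, 0.6956]
top 15 112.0 [0.50359175 0.10984694 0.076     ]
side 9 55.0 [0.50191237 0.10925555 0.076     ]
```

Request:
play_rows:
  deltas:
    - [-0.036, -0.026, 0.003, 0, 0, 0.035, 1]
    - [-0.11, -0.078, 0.009, 0, 0, 0.1, 1]
    - [-0.19, -0.135, 0.016, 0, 0, 0.17, 1]
    - [-0.27, -0.19, 0.023, 0, 0, 0.24, 1]
    - [-0.35, -0.25, 0.03, 0, 0, 0.31, 1]
    - [-0.43, -0.307, 0.037, 0, 0, 0.38, 1]
    - [-0.51, -0.364, 0.044, 0, 0, 0.45, 1]
    - [-0.59, -0.42, 0.051, 0, 0, 0.52, 1]
    - [-0.66, -0.472, 0.057, 0, 0, 0.59, 1]
    - [-0.71, -0.507, 0.061, 0, 0, 0.65, 1]
  newtons: 40

```text
clock: 1.4
position: [0.4409, 0.2638, 0.2009]
tool_rot: [3.141, 0.0, 1.509]
force: [-0.4, 0.4, 0.3]
grip_width: -0.0002
finger_force: 0.0
```

```bash
python3 - <<'E'
from h import *
print(delta([.445,.2594,.118],-.149+np.pi/2)); print(observe()["qpos"])
E
```

```text
[-0.0083, 0.0087, 0.1659, 0.0003, 0.0001, 0.0417]
[-0.93428107  0.40650658  0.36693029  1.93710083 -0.1925459   0.83133361
 -0.52596614]
```

Request:
play_rows:
  deltas:
    - [-0.004, 0.004, 0.03, 0, 0, 0.02, 1]
    - [-0.008, 0.009, 0.09, 0, 0, 0.04, 1]
    - [-0.008, 0.009, 0.14, 0, 0, 0.042, 1]
    - [-0.008, 0.009, 0.166, 0, 0, 0.042, 1]
    - [-0.008, 0.009, 0.166, 0, 0, 0.042, 1]

```text
clock: 1.9
position: [0.443, 0.2619, 0.1167]
tool_rot: [-3.14, 0.002, 1.43]
force: [0.5, 0.2, 1.3]
grip_width: 0.0
finger_force: 0.0
```

Request:
play_rows:
  deltas:
    - [0, 0.02, 0, 0, 0, 0, 1]
    - [0, 0.04, 0, 0, 0, 0, 1]
    - [0, 0.06, 0, 0, 0, 0, 1]
    - [0, 0.08, 0, 0, 0, 0, 1]
    - [0, 0.1, 0, 0, 0, 0, 1]
    - [0, 0.12, 0, 0, 0, 0, 1]
    - [0, 0.14, 0, 0, 0, 0, 1]
    - [0, 0.16, 0, 0, 0, 0, 1]
    - [0, 0.16, 0, 0, 0, 0, 1]

```text
clock: 2.8
position: [0.5242, 0.2504, 0.1177]
tool_rot: [3.141, 0.0, 1.428]
force: [0.0, -0.5, -0.1]
grip_width: -0.0003
finger_force: 0.0
```

```bash
python3 - <<'E'
from h import *
print(observe()["position"])
t=grab_frame("top")[:,:,::-1];s=grab_frame("side")[:,:,::-1]
c=cv2.resize(t[165:265,108:250],(426,300),interpolation=cv2.INTER_CUBIC)
d=cv2.resize(s[120:240,98:222],(310,300),interpolation=cv2.INTER_CUBIC)
cv2.imwrite("pics/lev.png",np.hstack([c,d]))
E
```

```text
[0.52417466 0.25042218 0.11771362]
```

View pics/lev.png

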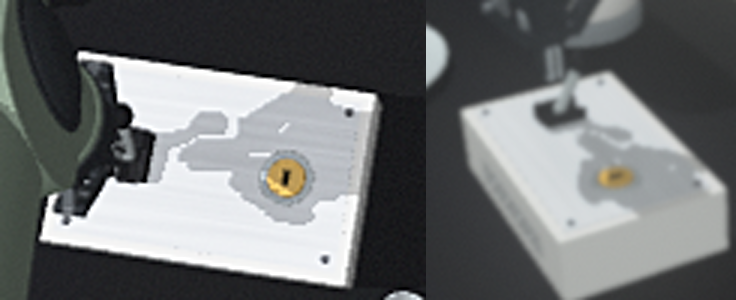

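The lever now leans away (ball at (125,113) in the crop, beyond the pivot). Next: rise and go over the key.

```bash
python3 - <<'E'
from h import *
print(delta([.451,-.2315,.16],-.22+np.pi/2)); print(observe()["qpos"])
E
```

```text
[-0.9753, -0.0059, -0.0845, -0.0001, 0.0001, 0.0374]
[-0.77421982  0.62165897  0.32280405  1.83039983 -0.27924904  0.73438958
 -0.44060146]
```

Request:
play_rows:
  deltas:
    - [0, 0, -0.04, 0, 0, 0, 1]
    - [0, 0, -0.1, 0, 0, 0, 1]
    - [-0.03, 0, -0.16, 0, 0, 0, 0.5]
    - [-0.1, 0, -0.18, 0, 0, 0.005, 0]
    - [-0.19, 0, -0.18, 0, 0, 0.01, 0]
    - [-0.285, -0.001, -0.18, 0, 0, 0.015, 0]
    - [-0.38, -0.002, -0.18, 0, 0, 0.02, 0]
    - [-0.475, -0.003, -0.18, 0, 0, 0.025, 0]
    - [-0.57, -0.004, -0.17, 0, 0, 0.03, 0]
    - [-0.665, -0.005, -0.16, 0, 0, 0.037, 0]

```text
clock: 3.9
position: [0.4727, -0.0791, 0.1979]
tool_rot: [3.141, -0.001, 1.352]
force: [1.0, -0.1, -0.3]
grip_width: 0.0852
finger_force: 0.0
```

```bash
python3 - <<'E'
from h import *
print(delta([.451,-.2315,.13],-.22+np.pi/2)); print(observe()["qpos"])
E
```

```text
[-0.3071, 0.0236, 0.1357, 0.0002, -0.0003, 0.0007]
[-0.31588981  0.3680005   0.45756895  2.02663146 -0.22545129  0.79420208
  0.0556161 ]
```

Request:
play_rows:
  deltas:
    - [-0.08, 0.006, 0.03, 0, 0, 0, 0]
    - [-0.16, 0.012, 0.07, 0, 0, 0, 0]
    - [-0.23, 0.018, 0.1, 0, 0, 0, 0]
    - [-0.28, 0.022, 0.125, 0, 0, 0, 0]
    - [-0.307, 0.0236, 0.136, 0, 0, 0, 0]
    - [-0.307, 0.0236, 0.136, 0, 0, 0, 0]

```text
clock: 4.5
position: [0.4506, -0.2316, 0.1292]
tool_rot: [-3.14, 0.0, 1.349]
force: [0.3, 0.5, 0.2]
grip_width: 0.0855
finger_force: 0.0
```

```bash
python3 - <<'E'
from h import *
print(delta([.451,-.2315,.045],-.22+np.pi/2)); print(observe()["position"])
s=grab_frame("side")[:,:,::-1]
cv2.imwrite("pics/k.png",cv2.resize(s[220:345,190:315],(500,500),interpolation=cv2.INTER_CUBIC))
E
```

```text
[0.0005, 0.001, 0.1684, -0.0006, 0.0002, -0.0007]
[ 0.45055423 -0.23163885  0.12918872]
```

View pics/k.png

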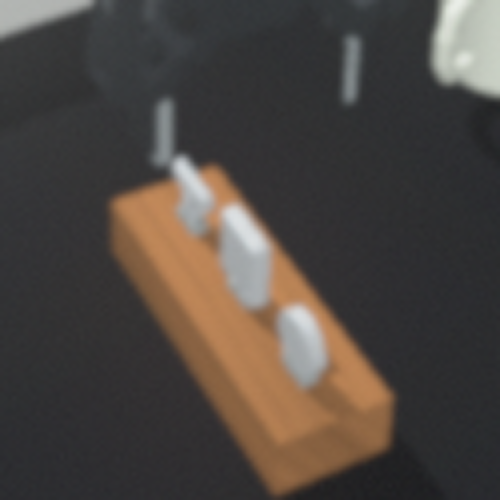

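Fingers straddle the middle key (tips at (160,165) and (350,100), key head at (245,255)). Descending and gripping.

Request:
play_rows:
  deltas:
    - [0, 0.001, 0.03, 0, 0, 0, 0]
    - [0, 0.001, 0.08, 0, 0, 0, 0]
    - [0, 0.001, 0.13, 0, 0, 0, 0]
    - [0, 0.001, 0.16, 0, 0, 0, 0.3]
    - [0, 0.001, 0.168, 0, 0, 0, 0.6]
    - [0, 0.001, 0.168, 0, 0, 0, 0.8]
    - [0, 0.001, 0.168, 0, 0, 0, 1]
    - [0, 0.001, 0.168, 0, 0, 0, 1]
    - [0, 0.001, 0.168, 0, 0, 0, 1]
    - [0, 0.001, 0.168, 0, 0, 0, 1]
  newtons: 60

```text
clock: 5.55
position: [0.4527, -0.2303, 0.0466]
tool_rot: [3.14, -0.0, 1.352]
force: [0.1, 0.6, 9.2]
grip_width: 0.009
finger_force: 60.5
```

```bash
python3 - <<'E'
from h import *
s=observe();print(s["position"],s["tool_rot"],s["force"],s["moment"])
E
```

```text
[ 0.45267865 -0.23031771  0.04660957] [ 3.14033519e+00 -1.35421663e-04  1.35207013e+00] [0.09666306 0.58209421 9.21790662] [0.39805877 0.14232561 0.00456171]
```

Request:
play_rows:
  deltas:
    - [0, 0, -0.02, 0, 0, 0, 1]
    - [0, 0, -0.06, 0, 0, 0, 1]
    - [0, 0, -0.12, 0, 0, 0, 1]
    - [0, 0, -0.18, 0, 0, 0, 1]
    - [0.03, 0, -0.22, 0, 0, -0.03, 1]
    - [0.09, 0, -0.24, 0, 0, -0.09, 1]
    - [0.18, 0, -0.24, 0, 0, -0.16, 1]
    - [0.27, 0, -0.24, 0, 0, -0.23, 1]
    - [0.36, 0, -0.24, 0, 0, -0.3, 1]
    - [0.45, 0, -0.24, 0, 0, -0.37, 1]

```text
clock: 6.55
position: [0.5012, -0.009, 0.1669]
tool_rot: [3.141, 0.001, 2.133]
force: [1.3, -1.6, -1.3]
grip_width: 0.0091
finger_force: 59.2
```

```bash
python3 - <<'E'
from h import *
print(delta([.5013,.1097,.155],-.15+np.pi)); s=observe();print(s["qpos"],s["tool_rot"],s["force"],s["grip_width"])
E
```

```text
[0.2009, 0.1267, 0.0237, 0.0002, 0.0005, -0.4102]
[-0.26798523  0.42407432  0.21820894  1.99447991 -0.13285358  0.73526357
  0.59183452] [3.14072928e+00 7.18354877e-04 2.13250961e+00] [ 1.33488726 -1.55551864 -1.26061108] 0.009057272559417394
```

Request:
play_rows:
  deltas:
    - [0.07, 0.04, 0.0, 0, 0, -0.07, 1]
    - [0.14, 0.08, 0.0, 0, 0, -0.14, 1]
    - [0.18, 0.11, 0.01, 0, 0, -0.21, 1]
    - [0.195, 0.12, 0.02, 0, 0, -0.28, 1]
    - [0.201, 0.1267, 0.03, 0, 0, -0.35, 1]
    - [0.201, 0.1267, 0.05, 0, 0, -0.39, 1]
    - [0.201, 0.1267, 0.065, 0, 0, -0.41, 1]
    - [0.201, 0.1267, 0.074, 0, 0, -0.41, 1]
    - [0.201, 0.1267, 0.074, 0, 0, -0.41, 1]

```text
clock: 7.45
position: [0.5016, 0.1078, 0.1289]
tool_rot: [-3.141, -0.0, 2.984]
force: [0.3, -0.0, -0.2]
grip_width: 0.0087
finger_force: 59.2
```

```bash
python3 - <<'E'
from h import *
s=observe();print(s["position"],s["tool_rot"],s["qpos"],s["force"])
c=proj("side",[.503,.1094,.085])[0].astype(int);print(c)
F=np.mean([grab_frame("side").astype(float) for _ in range(4)],0).astype(np.uint8)
np.save("f.npy",F)
s_=F[:,:,::-1][c[1]-40:c[1]+35,c[0]-40:c[0]+40]
cv2.imwrite("pics/i.png",cv2.resize(s_,(640,600),interpolation=cv2.INTER_CUBIC))
E
```

```text
[0.50161741 0.10776845 0.12886277] [-3.14101207e+00 -1.92912547e-04  2.98378586e+00] [-0.31076442  0.49069854 -0.02205935  1.98350975  0.01746368  0.6680023
  1.06905276] [ 0.33025905 -0.0497405  -0.18430881]
[173 186]
```

View pics/i.png

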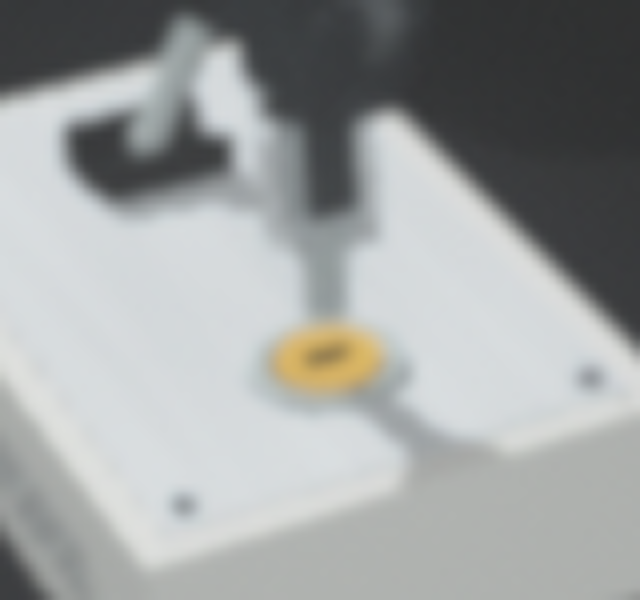

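Blade spans columns 306–346 with its tip near (326,318); keyway centre at (327,355). I'll convert that into an offset.

```bash
python3 - <<'E'
from h import *
F=np.load("f.npy").astype(float)
tcp=np.array([.5016,.1078,.1289])
full=lambda u,v:((u+.5)/8-.5+133,(v+.5)/8-.5+146)
h=cv2.cvtColor(F.astype(np.uint8),cv2.COLOR_RGB2HSV)
m=((h[:,:,1]>80)&(h[:,:,0]>10)&(h[:,:,0]<35)).astype(np.uint8);m[:180]=0;m[210:]=0;m[:,:160]=0;m[:,190:]=0
M=cv2.moments(cv2.convexHull(np.argwhere(m)[:,::-1].astype(np.int32)))
b=np.array([M["m10"],M["m01"]])/M["m00"];k=full(327,355)
lock=ray("side",*b,.076);print("brass",b,lock,"slot",k,ray("side",*k,.076))
tz=tcp[2]-.0386
for nm,q in(("tip",full(326,318)),):print(nm,q,ray("side",*q,tz)-[*tcp[:2],0])
a=proj("side",[[*lock[:2],.076],[*lock[:2],tz]]);print("expected tip pix if aligned",a[1])
print("blade rows, dark-blade profile")
for v in range(177,187):print(v,F[v,165:182].mean(1).astype(int))
J=[(proj("side",[*(np.r_[lock[:2],.08]+np.r_[d,0]*1e-3)])[0]-proj("side",[*lock[:2],.08])[0]).round(3) for d in([.989,-.149],[.149,.989])];print(J)
E
```

```text
brass [173.39054726 190.4800995 ] [0.5010971  0.10902866 0.076     ] slot (173.4375, 189.9375) [0.50249287 0.11093902 0.076     ]
tip (173.3125, 185.3125) [0.00047047 0.00132499 0.0903    ]
expected tip pix if aligned [172.99054012 185.46953176]
blade rows, dark-blade profile
177 [211 208 203 197 185 168 156 152 151 153 162 178 195 206 211 213 215]
178 [213 212 211 208 199 181 163 154 152 154 165 185 204 213 216 216 216]
179 [214 213 212 212 206 190 169 155 152 154 165 187 206 213 215 216 216]
180 [215 214 213 212 208 194 172 157 152 153 164 187 207 213 215 216 217]
181 [216 214 214 212 209 195 174 158 153 153 164 187 208 214 214 215 216]
182 [217 216 215 213 210 196 175 158 152 153 162 187 208 215 216 215 216]
183 [217 217 216 214 210 197 176 158 152 153 164 186 208 215 216 216 216]
184 [216 217 216 215 211 200 180 162 156 156 167 188 208 215 216 216 216]
185 [217 216 216 215 211 202 185 171 165 166 174 191 205 212 214 215 216]
186 [216 216 213 211 205 197 186 177 173 173 178 189 198 202 206 210 213]
[array([ 0.383, -0.117]), array([-0.177, -0.197])]
```

Request:
play_rows:
  deltas:
    - [0, 0.0032, 0.008, 0, 0, -0.004, 1]
    - [0, 0.0032, 0.016, 0, 0, -0.004, 1]
    - [0, 0.0032, 0.024, 0, 0, -0.004, 1]
    - [0, 0.0032, 0.028, 0, 0, -0.004, 1]
    - [0, 0.0032, 0.03, 0, 0, -0.004, 1]
    - [0, 0.0032, 0.032, 0, 0, -0.004, 1]
    - [0, 0.0032, 0.032, 0, 0, -0.004, 1]

```text
clock: 8.35
position: [0.502, 0.1097, 0.1128]
tool_rot: [3.142, 0.0, 2.994]
force: [-0.3, 1.1, -1.4]
grip_width: 0.0091
finger_force: 59.2
```

```bash
python3 - <<'E'
from h import *
s=observe();print(s["position"].round(5),s["tool_rot"].round(4),s["force"].round(2),s["moment"].round(3))
E
```

```text
[0.50205 0.10971 0.11276] [3.1415 0.     2.9939] [-0.31  1.06 -1.43] [ 0.123 -0.006  0.02 ]
```

Request:
play_rows:
  deltas:
    - [0, 0, 0.002, 0, 0, 0, 1]
    - [0, 0, 0.004, 0, 0, 0, 1]
    - [0, 0, 0.006, 0, 0, 0, 1]
    - [0, 0, 0.006, 0, 0, 0, 1]

```text
clock: 8.75
position: [0.5021, 0.1098, 0.1097]
tool_rot: [3.141, 0.0, 2.994]
force: [1.4, 2.2, -1.1]
grip_width: 0.0093
finger_force: 59.1
```

Request:
play_rows:
  deltas:
    - [0, 0, 0.002, 0, 0, 0, 1]
    - [0, 0, 0.004, 0, 0, 0, 1]
    - [0, 0, 0.006, 0, 0, 0, 1]
    - [0, 0, 0.008, 0, 0, 0, 1]
    - [0, 0, 0.01, 0, 0, 0, 1]
    - [0, 0, 0.01, 0, 0, 0, 1]

```text
clock: 9.35
position: [0.5021, 0.1098, 0.1047]
tool_rot: [3.141, 0.0, 2.994]
force: [1.0, 4.4, -1.6]
grip_width: 0.0092
finger_force: 59.0
```

In the slot, about 10 mm deep. Easing sideways and carrying on to the pins.

Request:
play_rows:
  deltas:
    - [0, 0.001, 0.002, 0, 0, 0, 1]
    - [0, 0.001, 0.004, 0, 0, 0, 1]
    - [0, 0.001, 0.006, 0, 0, 0, 1]
    - [0, 0.001, 0.008, 0, 0, 0, 1]
    - [0, 0.001, 0.01, 0, 0, 0, 1]
    - [0, 0.001, 0.01, 0, 0, 0, 1]

```text
clock: 9.95
position: [0.5022, 0.11, 0.0997]
tool_rot: [-3.141, 0.0, 2.994]
force: [1.4, 0.3, 0.0]
grip_width: 0.0094
finger_force: 59.5
```

Request:
play_rows:
  deltas:
    - [0, 0, 0.001, 0, 0, 0, 1]
    - [0, 0, 0.002, 0, 0, 0, 1]
    - [0, 0, 0.003, 0, 0, 0, 1]
    - [0, 0, 0.004, 0, 0, 0, 1]
    - [0, 0, 0.005, 0, 0, 0, 1]
    - [0, 0, 0.006, 0, 0, 0, 1]
    - [0, 0, 0.006, 0, 0, 0, 1]

```text
clock: 10.65
position: [0.5025, 0.1099, 0.0974]
tool_rot: [3.142, 0.001, 2.993]
force: [-0.3, -1.6, 13.6]
grip_width: 0.0092
finger_force: 61.5
```

Stopped on the pins (13.6 N). Relaxing slightly and rocking clockwise.

Request:
play_rows:
  deltas:
    - [0, 0, -0.001, 0, 0, 0.05, 1]
    - [0, 0, -0.001, 0, 0, 0.1, 1]
    - [0, 0, -0.001, 0, 0, 0.15, 1]
    - [0, 0, -0.001, 0, 0, 0.2, 1]
    - [0, 0, -0.001, 0, 0, 0.25, 1]
    - [0, 0, -0.001, 0, 0, 0.29, 1]
    - [0, 0, -0.001, 0, 0, 0.29, 1]

```text
clock: 11.35
position: [0.5026, 0.1109, 0.0974]
tool_rot: [3.14, 0.0, 2.385]
force: [4.0, 4.0, 0.8]
grip_width: 0.0093
finger_force: 59.5
```

```bash
python3 - <<'E'
from h import *
s=observe();print(s["position"].round(5),s["tool_rot"].round(4),s["force"].round(2),s["moment"].round(3))
E
```

```text
[0.50259 0.11091 0.09744] [3.1404e+00 5.0000e-04 2.3846e+00] [4.04 4.01 0.84] [ 1.075 -0.757 -0.051]
```

Request:
play_rows:
  deltas:
    - [0, 0, 0.002, 0, 0, 0, 1]
    - [0, 0, 0.004, 0, 0, 0, 1]
    - [0, 0, 0.006, 0, 0, 0, 1]
    - [0, 0, 0.008, 0, 0, 0, 1]
    - [0, 0, 0.008, 0, 0, 0, 1]

```text
clock: 11.85
position: [0.5026, 0.1109, 0.0935]
tool_rot: [3.14, 0.0, 2.389]
force: [3.0, 5.7, 1.9]
grip_width: 0.0098
finger_force: 59.5
```

Request:
play_rows:
  deltas:
    - [0, 0.0016, 0.002, 0, 0, 0, 1]
    - [0, 0.0016, 0.004, 0, 0, 0, 1]
    - [0, 0.0016, 0.006, 0, 0, 0, 1]
    - [0, 0.0016, 0.008, 0, 0, 0, 1]
    - [0, 0.0016, 0.01, 0, 0, 0, 1]
    - [0, 0.0016, 0.011, 0, 0, 0, 1]
    - [0, 0.0016, 0.011, 0, 0, 0, 1]

```text
clock: 12.55
position: [0.5029, 0.1111, 0.0885]
tool_rot: [3.141, 0.0, 2.387]
force: [-3.0, 4.1, 20.5]
grip_width: 0.0093
finger_force: 62.6
```

Seated (~26 mm). Turning clockwise in two parts, keeping a light push.

Request:
play_rows:
  deltas:
    - [0, 0, -0.001, 0, 0, 0.05, 1]
    - [0, 0, -0.001, 0, 0, 0.1, 1]
    - [0, 0, -0.001, 0, 0, 0.15, 1]
    - [0, 0, -0.001, 0, 0, 0.2, 1]
    - [0, 0, -0.001, 0, 0, 0.25, 1]
    - [0, 0, -0.001, 0, 0, 0.3, 1]
    - [0, 0, -0.001, 0, 0, 0.3, 1]
  newtons: 80

```text
clock: 13.25
position: [0.5035, 0.1115, 0.0887]
tool_rot: [3.14, -0.0, 1.755]
force: [3.0, 7.2, 8.1]
grip_width: 0.0093
finger_force: 78.8
```

Request:
play_rows:
  deltas:
    - [0.001, 0, 0, 0, 0, 0.05, 1]
    - [0.0016, 0, 0, 0, 0, 0.1, 1]
    - [0.002, 0, 0, 0, 0, 0.15, 1]
    - [0.002, 0, 0, 0, 0, 0.2, 1]
    - [0.002, 0, 0, 0, 0, 0.225, 1]
    - [0.002, 0, 0, 0, 0, 0.225, 1]
    - [0.002, 0, 0, 0, 0, 0.225, 1]

```text
clock: 13.95
position: [0.504, 0.1116, 0.0887]
tool_rot: [3.138, -0.001, 1.287]
force: [8.4, 1.6, 2.9]
grip_width: 0.0091
finger_force: 78.3
```

```bash
python3 - <<'E'
from h import *
s=observe();print(s["position"].round(5),s["tool_rot"].round(4),s["force"].round(2),s["moment"].round(3),s["qpos"].round(2))
F=np.mean([grab_frame("side").astype(float) for _ in range(3)],0).astype(np.uint8)
cv2.imwrite("pics/t.png",cv2.resize(F[:,:,::-1][146:221,133:213],(640,600),interpolation=cv2.INTER_CUBIC))
E
```

```text
[0.50402 0.11158 0.0887 ] [ 3.1385e+00 -7.0000e-04  1.2870e+00] [8.43 1.65 2.87] [ 0.466 -2.118  0.16 ] [-0.65  0.61  0.44  2.02 -0.45  0.6  -0.2 ]
```

View pics/t.png

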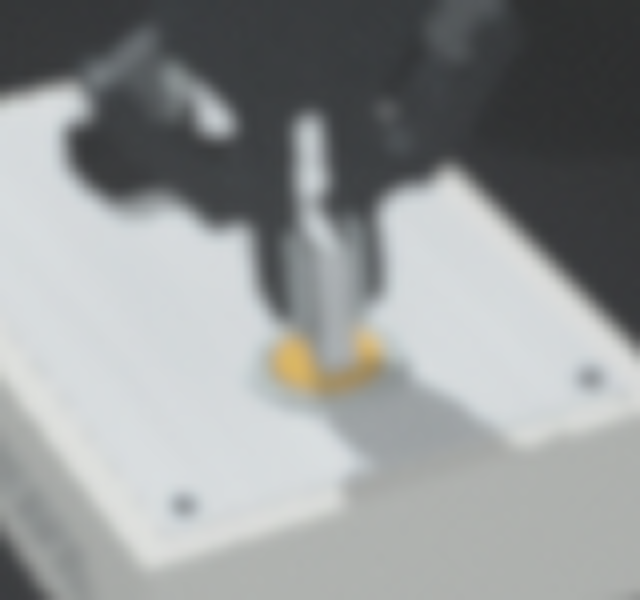

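Key shoulder sits on the lock face, head turned a quarter turn (blade flat now edge-on at (335,300)). The lever is hidden by the gripper here; I'll relieve the side force, press a little, and check the lever from the top.

Request:
play_rows:
  deltas:
    - [0, 0.001, 0.0006, 0, 0, 0, 1]
    - [0, 0.0016, 0.001, 0, 0, 0, 1]
    - [0, 0.0016, 0.001, 0, 0, 0, 1]
    - [0, 0.0016, 0.001, 0, 0, 0, 1]
    - [0, 0.0016, 0.001, 0, 0, 0, 1]
    - [0, 0.0016, 0.001, 0, 0, 0, 1]

```text
clock: 14.7
position: [0.5043, 0.1115, 0.0885]
tool_rot: [3.14, -0.001, 1.287]
force: [3.2, 2.9, 16.6]
grip_width: 0.0091
finger_force: 80.7
```

```bash
python3 - <<'E'
from h import *
s=observe();print(s["position"].round(5),s["tool_rot"].round(4),s["force"].round(2),s["moment"].round(3),s["finger_force"])
t=grab_frame("top")[:,:,::-1]
cv2.imwrite("pics/tt.png",cv2.resize(t[150:275,108:258],(720,600),interpolation=cv2.INTER_CUBIC))
E
```

```text
[0.50426 0.11153 0.08853] [ 3.1397e+00 -1.1000e-03  1.2872e+00] [ 3.24  2.85 16.55] [ 0.712 -0.52   0.165] 80.72189927101135
```

View pics/tt.png

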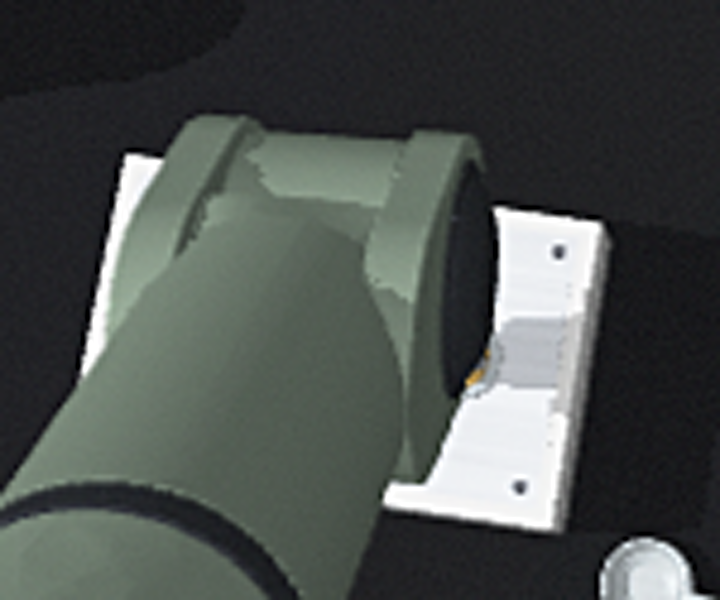

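The arm hides the lever from above; I'll check where the rod should project in the side crop.

```bash
python3 - <<'E'
from h import *
u=np.array([.989,-.149]);p=np.array([.5244,.2475])
for n,s,z in(("pivot",0,.08),("on",.026,.128),("off",-.026,.128)):
    print(n,((proj("side",[*(p+s*u),z])[0]-[133,146]+.5)*8).round())
F=grab_frame("side")[:,:,::-1]
cv2.imwrite("pics/l.png",cv2.resize(F[110:185,110:210],(800,600),interpolation=cv2.INTER_CUBIC))
E
```

```text
pivot [150. 143.]
on [212.  -7.]
off [59. 32.]
```

View pics/l.png

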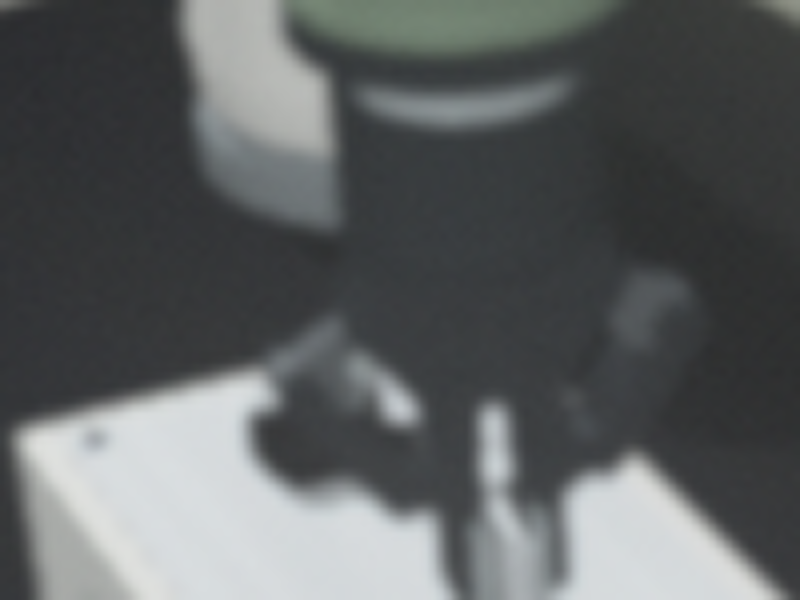

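The rod is not in its off place (it would run through (265,345) there, where only dark background shows), which matches the on state seen before, with the gripper never near the lever. Handing in.

```bash
python3 -c "
from workcell import *
print(job_done())"
```

```text
the job is handed in; nothing more can be done
None
```

I flipped the isolator to on, then pushed the square-headed key fully home past the pins and turned it about a quarter turn clockwise. It is still gripped and held; the job is handed in but no verdict came back. The arm hid the lever at the end: I last saw it on just before inserting the key, and the final picture showed no sign of it in the off position.

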